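# Seat the spice mill on its base and hold it down for the screws

## Task

Set the electric spice mill on its base on the shelf, spout over the round catch plate, with both steel pegs through the holes in its foot; lower it on, do not drop it, and leave everything else on the shelf where it is. Then be the third hand for the helper in the cupboard below, who will run the screws up into the mill: press it straight down onto its soft pad with a steady push of about 10 N (not under 6, not over 15) besides its own weight. Finish still holding it there: do not let go or ease off.

Things in the scene. Friction and masses are not known exactly. Their poses are not given: they have to be found in the camera images.
- mill: the loose spice mill, 0.38 to 0.52 kg, upright, 132 mm high: black flat foot 88 (x) x 104 x 14 mm; above it a round steel housing, 58 mm diameter, from 14 to 110 mm up; then a smoked hopper and black lid, 54 mm diameter. Two through holes, 13 mm diameter, in the foot at (12, 38) and (12, -38) mm. Origin: centre of the foot's underside; z up the axis, -x to the spout (its front)
- mill_center (a point): the mill's centre: on the housing's axis, 66 mm above the foot's underside; axes as the mill's. The housing can be gripped from above about 95 mm above the foot's underside, fingers at +y and -y, clear of the spout
- spout (a point): centre of the mouth of the black spout, 80 mm in front (-x) of the mill's axis, 44 mm above the foot's underside; the spout is 26 mm wide, reaches 91 mm from the axis and lies 44 to 74 mm up
- base: grey mill base, screwed to the shelf: plate 190 x 112 x 12 mm with a raised mount 88 x 104 mm, top 24 mm above the shelf, and a black pad on it, top at 33 mm. Origin: on the shelf under the mount's centre, where the mill's axis belongs; z up, -x to the front end with the catch plate. Seated, the mill faces the same way and its foot's underside is 33 mm above the shelf, less what the pad gives
- pad (a joint): how far the soft black pad (78 x 58 x 9 mm, on the mount between the pegs) is squeezed down, in m: 0 free, 0.007 fully squashed; it gives 1 mm for every 3.5 N, so the mill's weight alone takes it down 1.1 to 1.5 mm and a 10 N push 2.9 mm more
- peg_left (a point): tip of the left (+y) steel alignment peg, at (12, 38, 50) mm from the base's origin: 10 mm diameter up to 42 mm above the shelf, then tapering to a 4 mm tip at 50 mm
- peg_right (a point): tip of the right (-y) peg, at (12, -38, 50) mm, otherwise the same
- catch (a point): centre of the round steel catch plate (66 mm diameter) on the base's front end, 80 mm in front (-x) of the mount's centre, where an opened shaker will stand; the spout belongs above it
- ramekin_1: grey stoneware ramekin, 82 mm diameter, 46 mm high, standing on the shelf beyond the work; origin under its centre; bystander
- ramekin_2: second ramekin, the same, standing between the robot and the work; bystander
- roasting_tray: stainless steel roasting tray 340 x 240 x 50 mm with wire handles at its short ends, to the right; origin under its centre, long side along x; bystander
- tongs: chrome tongs 255 mm long lying in the roasting tray; bystander
- spatula: black plastic slotted spatula 310 mm long, 10 mm high, lying on the shelf beyond the base; origin about the middle of its length, handle to -x; bystander
- spice_rack: wooden spice rack 120 x 230 x 175 mm, fixed on the shelf at the left, open front to -x with a pull-out tray reaching 145 mm in front of its centre; origin under its centre; bystander
- shaker_1: empty glass shaker with a steel cap, 42 mm diameter, 64 mm high, standing in the rack's tray; origin under its centre; bystander
- shaker_2: the next shaker in the tray, the same; bystander
- shaker_3: the third shaker in the tray, the same; bystander
Things that resemble listed ones, but are neither listed nor needed, are in the scene too. Of the things that look like the mill, the smaller one is meant.

How it is judged:
On the way, in this order (a step that is already met when the one before it is completed fails the run):
1. the mill is picked up clear of the shelf (height (world z) of mill above 0.055 m and contact force between mill and the fingers above 0.5 N), for 0.2 s.
2. the mill, still in the fingers, sits on the base with both pegs in its foot, spout over the catch plate (horizontal distance between mill_center and base below 0.004 m and horizontal distance between spout and catch below 0.01 m and z of mill_center in the frame of base below 0.1005 m and angle between mill_center's own z axis and vertical below 0.07 rad and contact force between mill and the fingers above 0.5 N), for 0.2 s.
At the end, for the whole second after the job is handed in: Last second: fingers on the mill, mill still and seated over both pegs (axis within 4 mm of the mount's centre, spout within 10 mm of the catch plate's, tilt under 4 degrees), bearing on base and pad with 9 to 23.5 N in all: its weight (3.8 to 5.1 N), the push (6 to 15 N) and side rub on the pegs (all of step 2 and contact force between mill and base between 9 and 23.5 N and linear speed of mill below 0.01 m/s); the arm keeps its last pose, push and grip.
It fails at once if the mill is dropped: falling through the air out of the fingers (contact force between mill and the fingers below 0.05 N and height (world z) of mill above 0.037 m and linear speed of mill above 0.25 m/s).
It fails at once if a ramekin is pushed away (distance of any of ramekin_1, ramekin_2 from where it was at the start of the episode above 0.02 m).
It fails at once if the roasting tray or the tongs are pushed away (distance of any of roasting_tray, tongs from where it was at the start of the episode above 0.02 m).
It fails at once if the spatula is pushed away (distance of spatula from where it was at the start of the episode above 0.02 m).
It fails at once if a shaker in the rack is pushed away (distance of any of shaker_1, shaker_2, shaker_3 from where it was at the start of the episode above 0.02 m).
It also fails if it takes over 40 s, if anything falls off the work surface, if the arm or the gripper's body presses on something with over 40 N, if the wrist force passes 120 N, or if a joint passes its speed limit or range.

## Robot

A 6-joint arm with a two-finger parallel gripper is mounted at the origin on the work surface. World frame = base frame: x ahead of the robot, y to its left, z up, the work surface at z = 0. Lengths are in m, angles in rad, forces in N, time in s.
With the tool pointing down it reaches from about 0.4 to 0.825 m from the base axis. Payload 7 kg.
Tool frame: the origin (TCP) lies between the finger pads; the fingertips stand 11 mm ahead of it and the grasp point (between the pads) lies 8 mm behind it; x points along the fingers, z is the direction in which the jaws open and shut, and the axes are right-handed (so a half turn about x gives the same grasp; the last joint's range is limited). The gripper opens to 88 mm and grips with 3 to 60 N. Pads are 19 mm wide; open, the fingers measure 130 mm over their backs; the gripper's body (78 mm by 193 mm) begins 47 mm behind the grasp point.
Start: joints at [-1.006, 0.359, 0.012, 0, -1.224, -0.288], TCP at [0.184, -0.649, 0.214] pointing down, gripper open.
Joint ranges: [-3.07, 3.07], [-1.43, 2.12], [-1.02, 1.25], [-3.03, 1.67], [-3.05, -0], [-3.03, 3.03]. Speed limits (rad/s): [2.39, 2.39, 3.01, 3.14, 3.14, 3.14].

## Interface

Orientations are given as [roll, pitch, yaw] about the fixed x, y, z axes, in that order (R = Rz(yaw) Ry(pitch) Rx(roll)).
In Python, from station import arm gives the robot as it stands.
- The arm moves only by the tool jog_arm, never from a script. Its argument "motion" is a list of rows, each an object of numbers: "dx", "dy", "dz": the shift along the tool's x, y, z in m; "twist": the turn about the tool's x in degrees. In form: [{"dx": .., "dy": .., "dz": .., "twist": ..}, ...]. A call has 1 to 20 rows; each row is the pose to reach, as a shift and turn from the pose commanded when the call began, along the tool's axes at that moment; what a row does not reach only later rows make up. A row lasts 1/12 s, in which the tool goes at most 41.7 mm and 7.16 degrees, less where a joint would pass 70% of its speed; a pose out of reach is approached as far as the arm can. A call with a gripper value outside its range is refused whole. "gripper" is the finger opening in m, from 0 to 0.0876, set as the call begins (left out, the last holds). The fingers move at their own pace and stop on an object; "newtons" is the grip in N (left out, the last holds). Time passes only in rows, so rows that repeat a pose let the fingers close. It gives the time, the measured TCP pose, the force and the opening at its end, in the units of the state.
- arm.get_state(): the state, without advancing time (a new reading comes with each control period).
- arm.grab_frame(name): name is "side" or "top"; returns the picture (400x640x3 uint8, red, green, blue); there is no depth.
- arm.camera_model(name): a dict with "camera_matrix" (3x3 intrinsics, pixels), "eye" and "attitude" of the camera in the world. Camera axes: x right, y down, z forward; pixel columns grow to the right and rows downward; lengths in m; the calibration is good to about 2 mm. A picture is of the moment at which its call begins. camera_model takes no time and is no camera call.
- arm.job_done(): hands the job in, once; it reports no verdict.
The state is a dict: "t": time; "q": joint angles; "qd": joint speeds; "joint_efforts": joint torques, N m; "eef_pos": TCP position; "ee_rot": TCP orientation; "force": force on the tool from outside, world axes, zero at the start; "moment": the same for the moment, N m; "width": finger opening in m.
Only numpy, scipy, OpenCV 4.12 (cv2) and the standard library are available. Lean on these libraries where they do the work, as an engineer would, in place of code of your own. Each camera call takes 0.05 s, during which the arm holds its last target.

## Working session

There is one attempt and no reset: what is moved stays moved. The work goes in short steps, Python scripts to look and compute and a tool call to move; the robot and the scene stay as the last step left them, time stands still between calls to the robot, and variables do not carry over. Pictures are saved under pics/ and viewed, and the job is handed in when it is done.

Besides the shell and the picture viewer there is one more tool, called as name([rows], argument=value, ...), one row to a line, values as JSON. jog_arm: Moves the arm, as the interface text tells. Its arguments: {"type":"object","properties":{"motion":{"type":"array"},"gripper":{"type":"number"},"newtons":{"type":"number"}},"required":["motion"]}

```bash
ls; mkdir -p pics
python3 - <<'E'
from station import arm
import cv2
print(arm.get_state())
for n in("top","side"):
    m=arm.camera_model(n);print(n,m)
    cv2.imwrite(f"pics/{n}0.png",arm.grab_frame(n)[:,:,::-1])
E
```

```text
pics
{'t': 0.0, 'q': array([-1.00590835e+00,  3.59394951e-01,  1.10759244e-02, -3.31571292e-04,
       -1.22409842e+00, -2.88096952e-01]), 'qd': array([ 0.00071166, -0.00010133, -0.00071695, -0.00017283,  0.00036774,
        0.00062874]), 'joint_efforts': array([-3.73591929e-04, -5.82723820e+01,  2.93048304e+01,  6.99739963e+00,
        6.84063751e-03, -1.61254188e-04]), 'eef_pos': array([ 0.18428734, -0.64883696,  0.21292826]), 'ee_rot': array([0.09816618, 1.56914551, 1.94564062]), 'force': array([ 0.4366817 , -0.03355008,  0.28405001]), 'moment': array([-0.05229959, -0.03426743, -0.00485655]), 'width': 0.08771360556903837}
top {'camera_matrix': array([[456.31050068,   0.        , 317.46186652],
       [  0.        , 456.31050068, 202.442184  ],
       [  0.        ,   0.        ,   1.        ]]), 'eye': array([ 0.26908678, -0.01134981,  1.83376306]), 'attitude': array([-2.97463154,  0.00456147, -1.5955623 ])}
side {'camera_matrix': array([[407.93775435,   0.        , 322.18918649],
       [  0.        , 407.93775435, 195.25155144],
       [  0.        ,   0.        ,   1.        ]]), 'eye': array([-0.0769185 ,  0.69930082,  0.96125002]), 'attitude': array([-2.32320642, -0.01435492, -2.38039912])}
```

View pics/top0.png

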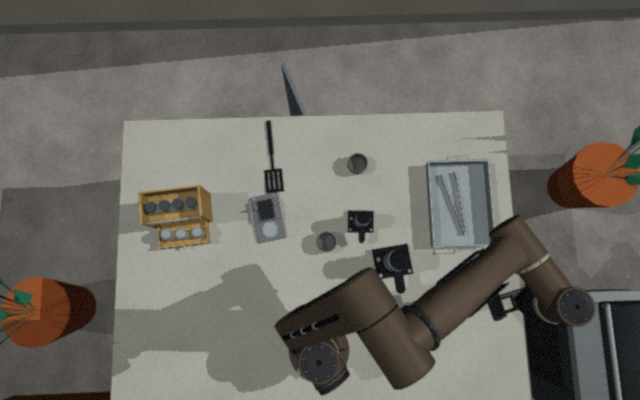

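View pics/side0.png

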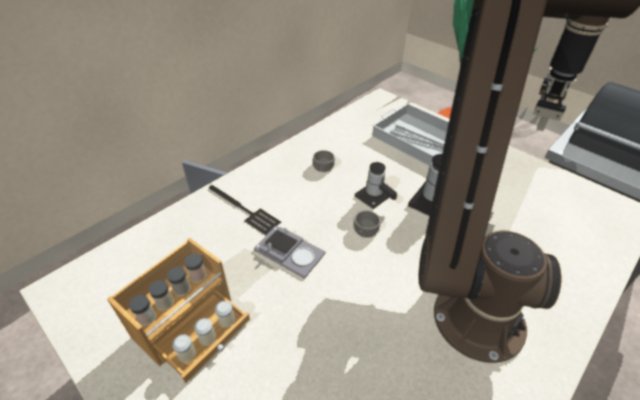

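Two mill-like things are in the top view: one at (360,223), smaller, and one at (393,263), larger and nearer the robot. The grey base is at (266,218), with its catch plate at (270,229). I'll enlarge both views to confirm which mill is meant.

```bash
cat > h.py <<'E'
import numpy as np,cv2
from scipy.spatial.transform import Rotation as Ro
from station import arm
def cam(n):
    m=arm.camera_model(n);return np.array(m['camera_matrix']),np.array(m['eye']),Ro.from_euler('xyz',m['attitude']).as_matrix()
def ray(n,u,v):
    K,e,R=cam(n);d=R@np.linalg.solve(K,[u,v,1.]);return e,d
def plane(n,u,v,z):
    e,d=ray(n,u,v);return e+d*(z-e[2])/d[2]
def proj(n,p):
    K,e,R=cam(n);c=K@(R.T@(np.array(p)-e));return c[:2]/c[2]
def two(a,b):
    (e1,d1),(e2,d2)=ray("top",*a),ray("side",*b)
    A=np.stack([d1,-d2],1);s=np.linalg.lstsq(A,e2-e1,rcond=None)[0]
    p,q=e1+d1*s[0],e2+d2*s[1];return (p+q)/2,np.linalg.norm(p-q)
E
python3 - <<'E'
import cv2
t=cv2.imread('pics/top0.png');s=cv2.imread('pics/side0.png')
def c(i,x,y,w,h,k,n):cv2.imwrite(n,cv2.resize(i[y:y+h,x:x+w],None,fx=k,fy=k,interpolation=cv2.INTER_CUBIC))
c(t,335,195,90,105,6,'pics/c_mt.png')
c(t,235,180,60,70,8,'pics/c_bt.png')
c(s,340,145,110,85,7,'pics/c_ms.png')
c(s,240,215,95,75,8,'pics/c_bs.png')
E
```

```text
(no output)
```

View pics/c_mt.png

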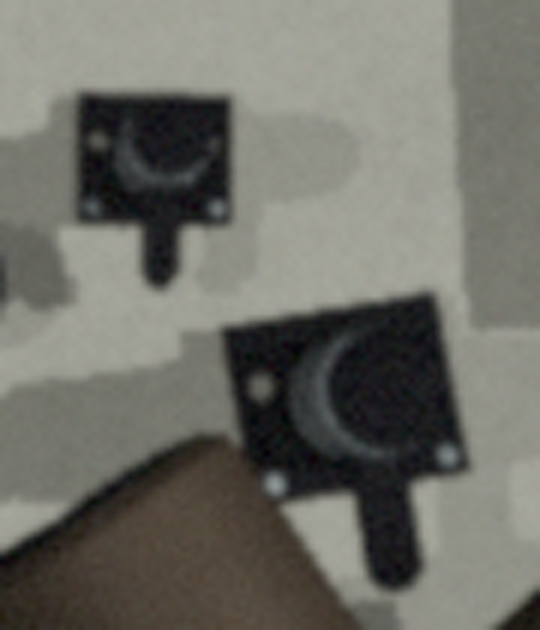

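View pics/c_bt.png

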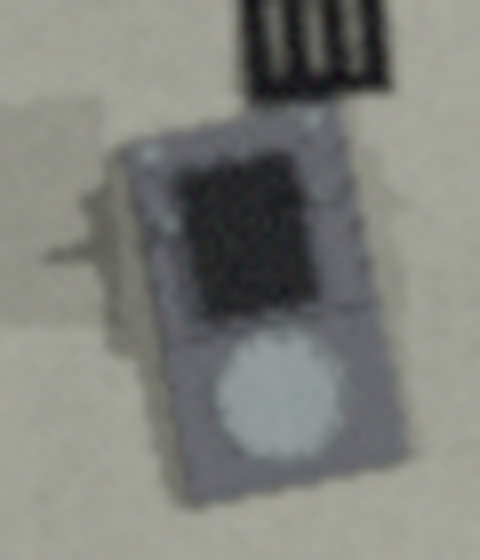

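View pics/c_ms.png

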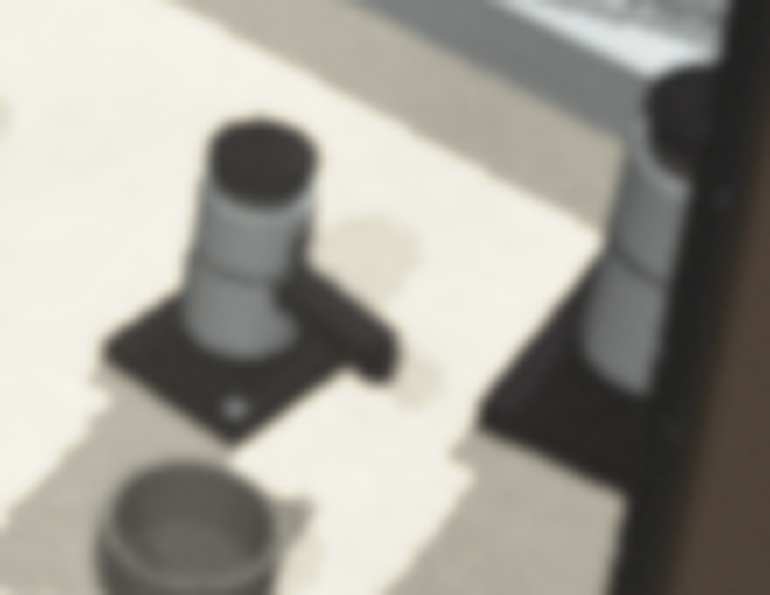

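View pics/c_bs.png

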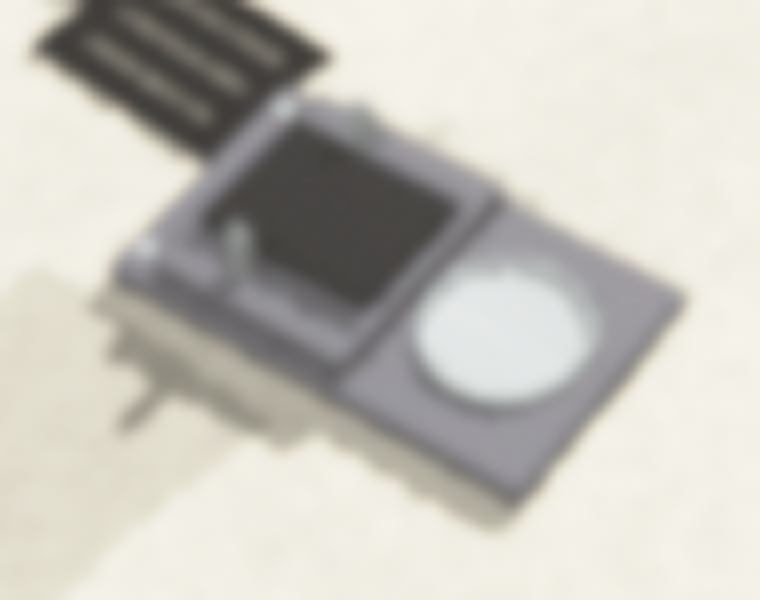

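The smaller mill is the one at top (360,223), side (376,180). Its foot is about 25 x 21 px, which is roughly 104 x 88 mm, as described. The one at (393,263) is about 1.4 times bigger. The spout points down in the image (-x), and the base is turned slightly with its catch plate towards the robot. Next I'll measure.

```bash
cat >> h.py <<'E'
def blob(img,n,roi,lo,hi,z,chan=None,seed=None,k=8,dbg=None):
    """gray threshold lo..hi inside roi (x,y,w,h), contour containing seed -> world pts on plane z"""
    x,y,w,h=roi
    g=cv2.cvtColor(img,cv2.COLOR_BGR2GRAY)[y:y+h,x:x+w]
    g=cv2.resize(g,None,fx=k,fy=k,interpolation=cv2.INTER_CUBIC)
    m=((g>=lo)&(g<=hi)).astype(np.uint8)
    m=cv2.morphologyEx(m,cv2.MORPH_OPEN,np.ones((5,5),np.uint8))
    cs,_=cv2.findContours(m,cv2.RETR_EXTERNAL,cv2.CHAIN_APPROX_NONE)
    s=((seed[0]-x+.5)*k,(seed[1]-y+.5)*k)
    cs=[c for c in cs if cv2.pointPolygonTest(c,s,False)>=0]
    c=max(cs,key=cv2.contourArea)[:,0,:].astype(float)
    px=(c+.5)/k-.5+np.array([x,y])
    W=np.array([plane(n,u,v,z) for u,v in px])
    return px,W
E
python3 - <<'E'
from h import *
t=cv2.imread('pics/top0.png');s=cv2.imread('pics/side0.png')
def rect(W):
    r=cv2.minAreaRect((W[:,:2]*1e3).astype(np.float32));return np.round(r[0],1),np.round(r[1],1),round(r[2],1)
for n,i,roi,seed in (("top",t,(248,192,32,34),(266,210)),("side",s,(262,225,45,32),(283,242))):
    for hi in (55,70,80):
        px,W=blob(i,n,roi,0,hi,.033,seed=seed);print(n,'pad',hi,rect(W))
for n,i,roi,seed in (("top",t,(255,216,30,28),(270,229)),("side",s,(288,245,32,25),(303,257))):
    for lo in (150,160,170,180,190):
      try:
        px,W=blob(i,n,roi,lo,255,.0145,seed=seed);e=cv2.fitEllipse((W[:,:2]*1e3).astype(np.float32));print(n,'catch',lo,np.round(e[0],1),np.round(e[1],1))
      except Exception as ex:print(n,lo,ex)
# mill
for hi in (60,80,100):
    px,W=blob(t,"top",(340,203,45,45),0,hi,.014,seed=(360,230));p=W[:,:2]*1e3
    xs=p[:,0];foot=p[xs>xs.min()+55] ;print('mill all',rect(W))
    r=cv2.minAreaRect(p[xs>xs.max()-80].astype(np.float32));print('foot',hi,np.round(r[0],1),np.round(r[1],1),r[2],'max',xs.max())
px,W=blob(s,"side",(362,155,30,40),0,75,.132,seed=(377,168));print('lid',rect(W), px.min(0),px.max(0))
print(np.round(proj("side",[.45,-.2,.132])))
E
```

```text
top pad 55 (array([550.6, 197.5]), array([77. , 60.9]), 9.7)
top pad 70 (array([549.9, 198.4]), array([82.8, 66.8]), 8.6)
top pad 80 (array([550.1, 199.1]), array([87. , 74.2]), 11.2)Traceback (most recent call last):
  File "<stdin>", line 7, in <module>
  File "h.py", line 26, in blob
    c=max(cs,key=cv2.contourArea)[:,0,:].astype(float)
      ~~~^^^^^^^^^^^^^^^^^^^^^^^^
ValueError: max() iterable argument is empty
```

Run:
```python
from h import *
t=cv2.imread('pics/top0.png');s=cv2.imread('pics/side0.png')
def rect(W):
    r=cv2.minAreaRect((W[:,:2]*1e3).astype(np.float32));return np.round(r[0],1),np.round(r[1],1),round(r[2],1)
def T(f):
    try: print(*f())
    except Exception as ex: print('x',ex)
g=cv2.cvtColor(s,cv2.COLOR_BGR2GRAY);gt=cv2.cvtColor(t,cv2.COLOR_BGR2GRAY)
print(g[242,255:312:2],g[257,290:320:2],gt[229,255:285:2],gt[223,345:380:2],g[168,362:392:2])
for n,i,roi,seed in (("top",t,(248,192,32,34),(266,210)),("side",s,(262,225,45,32),(283,242))):
    for hi in (55,60,80,90,100):
        T(lambda:(n,'pad',hi,rect(blob(i,n,roi,0,hi,.033,seed=seed)[1])))
for n,i,roi,seed in (("top",t,(255,216,30,28),(270,229)),("side",s,(288,245,32,25),(303,257))):
    for lo in (140,150,160,170,180,190,200):
        def f():
            px,W=blob(i,n,roi,lo,255,.0145,seed=seed);e=cv2.fitEllipse((W[:,:2]*1e3).astype(np.float32));return (n,'catch',lo,np.round(e[0],1),np.round(e[1],1))
        T(f)
for hi in (60,80,100):
    px,W=blob(t,"top",(340,203,45,45),0,hi,.014,seed=(360,230));p=W[:,:2]*1e3
    xs=p[:,0]
    r=cv2.minAreaRect(p[xs>xs.max()-80].astype(np.float32));print('foot',hi,np.round(r[0],1),np.round(r[1],1),r[2],'max',xs.max(),xs.min())
for hi in (70,80,90,100):
    def f():
        px,W=blob(s,"side",(362,155,30,40),0,hi,.132,seed=(377,168));e=cv2.fitEllipse((W[:,:2]*1e3).astype(np.float32));return ('lid',hi,np.round(e[0],1),np.round(e[1],1))
    T(f)
```

```text
[240 233 192 155 140  98  75 100  78  68  70  69  69  70  70  70  71  70
  71  70  83 122 119 127 152 161 183 216 233] [149 195 229 230 230 230 231 230 229 228 228 216 182 157 155] [112 101 100 104 147 152 151 153 149 151 149 123 108 101 106] [119  89  18  16  23  58  70  62  48  39  49  61  35  26  84 141 143 144] [239 240 238 212  91  56  58  57  58  60  62  98 216 238 238]
top pad 55 (array([550.6, 197.5]), array([77. , 60.9]), 9.7)
top pad 60 (array([550.4, 197.5]), array([78.7, 62.5]), 9.8)
x time passes only in moves, steps and waits
top pad 90 (array([547.9, 204.8]), array([93.3, 91.7]), 10.4)
top pad 100 (array([548.7, 197.5]), array([111.2, 111.1]), 9.4)
x max() iterable argument is empty
x max() iterable argument is empty
side pad 80 (array([546.7, 204.2]), array([73.5, 58.8]), 10.2)
side pad 90 (array([546.7, 204.9]), array([76.7, 62.6]), 10.0)
x time passes only in moves, steps and waits
top catch 140 [472.6 184.5] [53.7 56.8]
top catch 150 [474.3 185.5] [37.5 50.7]
x max() iterable argument is empty
x max() iterable argument is empty
x max() iterable argument is empty
x 
[... 354 characters left out ...]
.  60.6]
foot 60 [ 497.9 -180.2] [100.  80.] 87.95051574707031 max 539.4375785112436 412.3505970961434Traceback (most recent call last):
  File "<stdin>", line 19, in <module>
  File "h.py", line 28, in blob
    W=np.array([plane(n,u,v,z) for u,v in px])
                ~~~~~^^^^^^^^^
  File "h.py", line 9, in plane
    e,d=ray(n,u,v);return e+d*(z-e[2])/d[2]
        ~~~^^^^^^^
  File "h.py", line 7, in ray
    K,e,R=cam(n);d=R@np.linalg.solve(K,[u,v,1.]);return e,d
          ~~~^^^
  File "h.py", line 5, in cam
    m=arm.camera_model(n);return np.array(m['camera_matrix']),np.array(m['eye']),Ro.from_euler('xyz',m['attitude']).as_matrix()
ValueError: time passes only in moves, steps and waits
```

```bash
sed -i 's/^def cam(n):/import functools,json,os\n@functools.lru_cache\ndef cam(n):/' h.py
python3 - <<'E'
from h import *
t=cv2.imread('pics/top0.png');s=cv2.imread('pics/side0.png')
gt=cv2.cvtColor(t,cv2.COLOR_BGR2GRAY)
for hi in (60,75,90):
    px,W=blob(t,"top",(340,203,45,45),0,hi,.014,seed=(360,230));p=W[:,:2]*1e3
    xs=p[:,0]
    r=cv2.minAreaRect(p[xs>xs.max()-75].astype(np.float32));print('foot',hi,np.round(r[0],1),np.round(r[1],1),r[2],'max',xs.max(),xs.min())
for hi in (70,80,100,130):
    px,W=blob(s,"side",(362,155,30,40),0,hi,.132,seed=(377,168));e=cv2.fitEllipse((W[:,:2]*1e3).astype(np.float32));print('lid',hi,np.round(e[0],1),np.round(e[1],1),px.min(0),px.max(0))
# predicted pegs
a=np.radians(9.8);b=np.array([.551,.198])
for x,y,z in((12,38,50),(12,-38,50),(12,38,24),(12,-38,24),(0,0,33),(-80,0,14)):
    P=[b[0]+(x*np.cos(a)-y*np.sin(a))/1e3,b[1]+(x*np.sin(a)+y*np.cos(a))/1e3,z/1e3]
    u,v=proj("top",P);w=proj("side",P)
    print((x,y,z),np.round([u,v],1),'crop',np.round([(u-235+.5)*8,(v-180+.5)*8]),'side crop',np.round([(w[0]-240+.5)*8,(w[1]-215+.5)*8]))
E
```

```text
foot 60 [ 500.4 -180.1] [100.   74.3] 87.4319839477539 max 539.4375785112436 412.3505970961434
foot 75 [ 501.5 -180.1] [102.5  75. ] 87.95833587646484 max 540.4944005447177 411.35568981086055
foot 90 [ 502.5 -179.8] [105.1  75. ] 87.96623992919922 max 541.5257776467166 409.87617489375816
lid 70 [ 489.1 -166.5] [41.3 52.2] [370.5625 162.9375] [383.0625 173.0625]
lid 80 [ 488.8 -166.2] [43.5 55.9] [370.1875 162.6875] [383.5625 173.5625]
lid 100 [ 488.4 -165.7] [46.1 61.7] [369.9375 162.3125] [383.9375 174.1875]
lid 130 [ 446.4 -111.1] [ 82.1 179.1] [361.5625 161.8125] [391.4375 194.4375]
(12, 38, 50) [254.9 207.4] crop [163. 223.] side crop [240. 223.]
(12, -38, 50) [273.8 203.7] crop [314. 193.] side crop [368.  95.]
(12, 38, 24) [255.8 208.4] crop [170. 231.] side crop [245. 269.]
(12, -38, 24) [274.4 204.7] crop [319. 202.] side crop [371. 141.]
(0, 0, 33) [265.4 209.1] crop [247. 237.] side crop [333. 202.]
(-80, 0, 14) [269.4 229.2] crop [280. 397.] side crop [509. 330.]
```

```bash
cat >> h.py <<'E'
def crop(i,x,y,w,h,k): return cv2.resize(i[y:y+h,x:x+w],None,fx=k,fy=k,interpolation=cv2.INTER_CUBIC)
E
python3 - <<'E'
from h import *
t=cv2.imread('pics/top0.png');s=cv2.imread('pics/side0.png')
a=crop(t,248,195,34,24,12);b=crop(s,254,222,52,38,12)
a=cv2.convertScaleAbs(a,alpha=1.5);cv2.imwrite('pics/p1.png',a);cv2.imwrite('pics/p2.png',b)
E
```

```text
(no output)
```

View pics/p1.png

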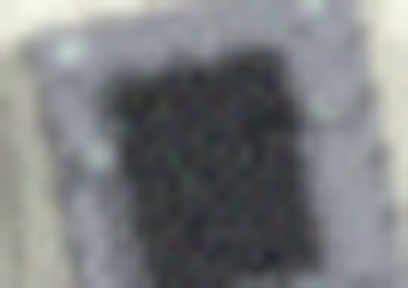

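View pics/p2.png

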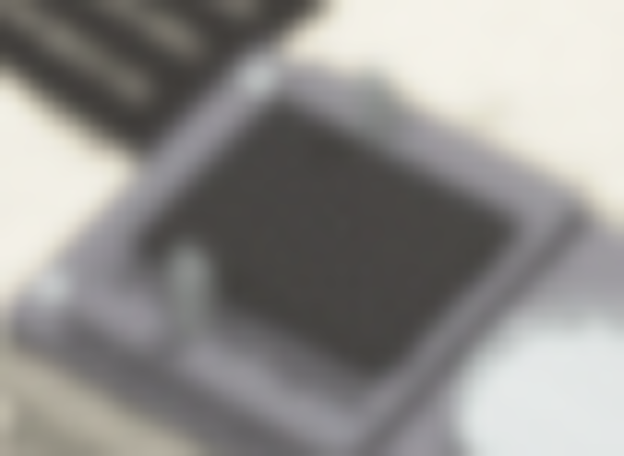

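Run:
```python
from h import *
s=cv2.imread('pics/side0.png');t=cv2.imread('pics/top0.png')
print(proj("side",[.496,-.18,.132]),proj("top",[.496,-.18,.132]), two((363.2,217.8),(376.9,168.1)))
a=crop(s,352,150,50,62,9);b=crop(t,342,203,40,44,9);h=max(a.shape[0],b.shape[0])
for im,x0,y0,n in((a,352,150,"side"),(b,342,203,"top")):
    for c,z,r in(((0,0,255),.132,.027),((0,255,0),.110,.029),((255,0,0),.014,.029)):
        for th in np.arange(0,6.28,.15):
            u,v=proj(n,[.496+r*np.cos(th),-.18+r*np.sin(th),z]);cv2.circle(im,(int((u-x0+.5)*9),int((v-y0+.5)*9)),1,c,-1)
o=np.zeros((h,a.shape[1]+b.shape[1],3),np.uint8);o[:a.shape[0],:a.shape[1]]=a;o[:b.shape[0],a.shape[1]:]=cv2.convertScaleAbs(b,alpha=1.6)
cv2.imwrite('pics/m1.png',o[:600,:800])
```

```text
[377.68119939 165.06586064] [362.87112627 217.03676333] (array([ 0.49646419, -0.18170092,  0.11760683]), np.float64(0.0034293523066369624))
```

View pics/m1.png

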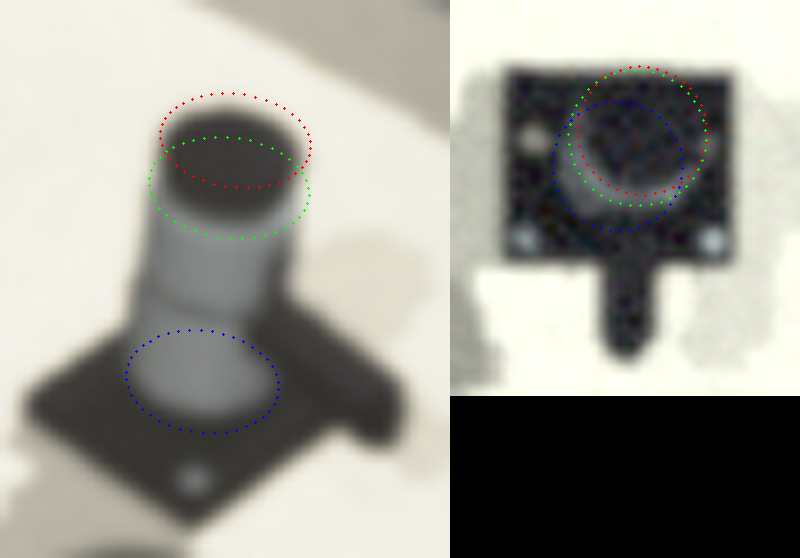

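Run:
```python
from h import *
c,s_=np.cos(np.radians(-2)),np.sin(np.radians(-2))
for n,x0,y0,off in(("side",352,150,0),("top",342,203,450)):
  for x,y,z in((44,52,14),(44,52,0),(-44,52,14),(-44,52,0),(44,-52,14),(-44,-52,14),(12,38,14),(12,-38,14),(-80,0,44),(-91,0,74),(-91,0,59)):
    P=[.496+(x*c-y*s_)/1e3,-.18+(x*s_+y*c)/1e3,z/1e3];u,v=proj(n,P);print(n,(x,y,z),np.round([(u-x0+.5)*9+off,(v-y0+.5)*9]))
```

```text
side (44, 52, 14) [ 26. 388.]
side (44, 52, 0) [ 23. 415.]
side (-44, 52, 14) [202. 506.]
side (-44, 52, 0) [198. 533.]
side (44, -52, 14) [203. 265.]
side (-44, -52, 14) [378. 374.]
side (12, 38, 14) [113. 412.]
side (12, -38, 14) [242. 321.]
side (-80, 0, 44) [378. 428.]
side (-91, 0, 74) [414. 383.]
side (-91, 0, 59) [408. 413.]
top (44, 52, 14) [501.  68.]
top (44, 52, 0) [499.  72.]
top (-44, 52, 14) [501. 264.]
top (-44, 52, 0) [499. 267.]
top (44, -52, 14) [733.  70.]
top (-44, -52, 14) [735. 266.]
top (12, 38, 14) [532. 139.]
top (12, -38, 14) [703. 141.]
top (-80, 0, 44) [625. 340.]
top (-91, 0, 74) [631. 360.]
top (-91, 0, 59) [628. 363.]
```

The overlay fits the foot, spout and hole: mill at (0.496, -0.180), yaw about -2°. The base is at (0.552, 0.198), yaw about 9.9°. Now to work out the approach.

```bash
cat >> h.py <<'E'
def togo(target,zyaw_deg):
    """shift in tool axes, twist deg so tool z axis lies along +/- heading zyaw"""
    s=arm.get_state();R=Ro.from_euler('xyz',s['ee_rot']).as_matrix();d=R.T@(np.array(target)-s['eef_pos'])
    cur=np.degrees(np.arctan2(R[1,2],R[0,2]))
    out=[]
    for k in(0,180):
        tw=-(zyaw_deg+k-cur)  # tool x is down
        out.append(round((tw+180)%360-180,2))
    return np.round(s['eef_pos'],4),np.round(d,4),'twist options',out,'q6',s['q'][5],'F',np.round(s['force'],2),'w',s['width'],'t',s['t'],'tilt',np.round(R[:,0],4),'zyaw',round(cur,2)
E
python3 - <<'E'
from h import *
print(*togo([.496,-.18,.20],88)); print(Ro.from_euler('xyz',arm.get_state()['ee_rot']).as_matrix().round(3))
print(plane("top",392.5,261.7,.02))
E
```

```text
[ 0.1843 -0.6489  0.213 ] [ 0.0135 -0.4279  0.3659] twist options [np.float64(17.85), np.float64(-162.15)] q6 -0.2881182131431916 F [-0.32 -0.71  0.54] w 0.08744403572923755 t 0.1 tilt [-6.0e-04  1.4e-03 -1.0e+00] zyaw 105.85
[[-0.001 -0.962 -0.273]
 [ 0.001 -0.273  0.962]
 [-1.     0.     0.001]]
[ 0.33052669 -0.30046532  0.02      ]
```

jog_arm([
  {"dx":-0.03,"dy":0,"dz":0,"twist":0},
  {"dx":-0.05,"dy":-0.02,"dz":0.017,"twist":1},
  {"dx":-0.05,"dy":-0.05,"dz":0.043,"twist":2},
  {"dx":-0.05,"dy":-0.08,"dz":0.068,"twist":3},
  {"dx":-0.05,"dy":-0.11,"dz":0.094,"twist":5},
  {"dx":-0.05,"dy":-0.14,"dz":0.12,"twist":6},
  {"dx":-0.05,"dy":-0.17,"dz":0.145,"twist":7},
  {"dx":-0.05,"dy":-0.2,"dz":0.171,"twist":8},
  {"dx":-0.05,"dy":-0.23,"dz":0.197,"twist":10},
  {"dx":-0.05,"dy":-0.26,"dz":0.222,"twist":11},
  {"dx":-0.05,"dy":-0.29,"dz":0.248,"twist":12},
  {"dx":-0.05,"dy":-0.32,"dz":0.274,"twist":14},
  {"dx":-0.05,"dy":-0.35,"dz":0.299,"twist":15},
  {"dx":-0.05,"dy":-0.375,"dz":0.321,"twist":16},
  {"dx":-0.04,"dy":-0.4,"dz":0.342,"twist":17},
  {"dx":-0.03,"dy":-0.415,"dz":0.355,"twist":17.8},
  {"dx":-0.01,"dy":-0.425,"dz":0.363,"twist":17.8},
  {"dx":0.01,"dy":-0.428,"dz":0.366,"twist":17.8},
  {"dx":0.01,"dy":-0.428,"dz":0.366,"twist":17.8},
], gripper=0.0876, newtons=25)

```text
t: 1.68
eef_pos: [0.4943, -0.1786, 0.1998]
ee_rot: [1.387, 1.564, 2.925]
force: [-1.0, 0.4, -1.5]
width: 0.0878
```

Run:
```python
from h import *
print(*togo([.496,-.18,.087],88))
t=arm.grab_frame("top")[:,:,::-1];s=arm.grab_frame("side")[:,:,::-1]
cv2.imwrite('pics/t1.png',t);cv2.imwrite('pics/s1.png',s)
a=crop(t,300,160,120,100,4);b=crop(s,330,100,90,130,4);o=np.zeros((520,840,3),np.uint8);o[:400,:480]=a;o[:520,480:840]=b;cv2.imwrite('pics/ts1.png',cv2.resize(o,None,fx=.95,fy=.95))
```

```text
[ 0.4943 -0.1786  0.1998] [ 0.1128 -0.0025 -0.0014] twist options [np.float64(0.12), np.float64(-179.88)] q6 -1.6283734061624864 F [-1.02  0.37 -1.53] w 0.08779935777306948 t 1.6833 tilt [-0.0064  0.0014 -1.    ] zyaw 88.12
```

View pics/ts1.png

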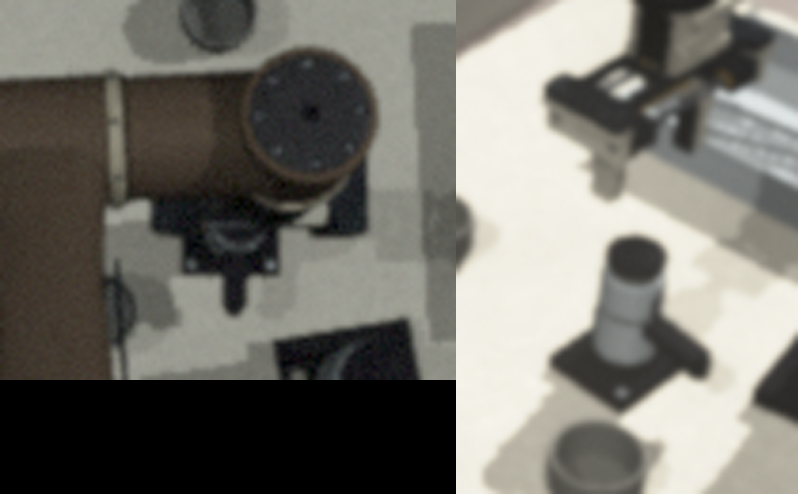

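The open gripper stands above the smaller mill and is aligned with it. Lower it.

jog_arm([
  {"dx":0.01,"dy":-0.001,"dz":-0.001,"twist":0},
  {"dx":0.03,"dy":-0.001,"dz":-0.001,"twist":0},
  {"dx":0.05,"dy":-0.001,"dz":-0.001,"twist":0},
  {"dx":0.07,"dy":-0.001,"dz":-0.001,"twist":0},
  {"dx":0.085,"dy":-0.001,"dz":-0.001,"twist":0},
  {"dx":0.097,"dy":-0.001,"dz":-0.001,"twist":0},
  {"dx":0.107,"dy":-0.001,"dz":-0.001,"twist":0},
  {"dx":0.112,"dy":-0.001,"dz":-0.001,"twist":0},
  {"dx":0.112,"dy":-0.001,"dz":-0.001,"twist":0},
  {"dx":0.112,"dy":-0.001,"dz":-0.001,"twist":0},
])

```text
t: 2.62
eef_pos: [0.4975, -0.1816, 0.0924]
ee_rot: [-1.855, 1.57, -0.318]
force: [0.1, 0.2, 1.1]
width: 0.0875
```

Run:
```python
from h import *
print(*togo([.496,-.18,.087],88))
s=arm.grab_frame("side")[:,:,::-1]
cv2.imwrite('pics/s2.png',crop(s,340,120,80,95,6))
```

```text
[ 0.4975 -0.1816  0.0924] [0.0054 0.0015 0.0016] twist options [np.float64(0.05), np.float64(-179.95)] q6 -1.6257859233312681 F [0.06 0.23 1.09] w 0.0875448164821924 t 2.6167 tilt [ 7.e-04 -2.e-04 -1.e+00] zyaw 88.05
```

View pics/s2.png

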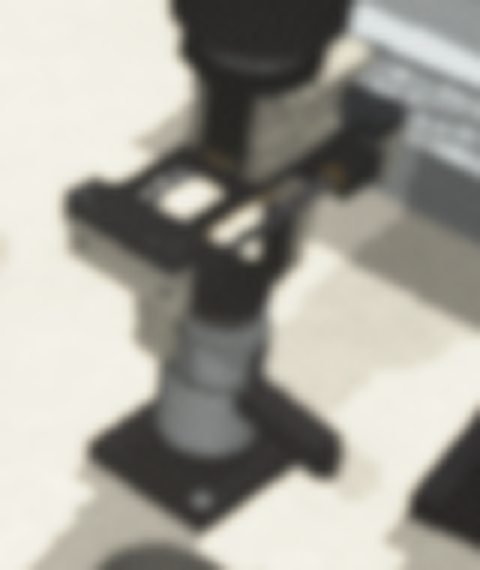

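jog_arm([
  {"dx":0.003,"dy":0.001,"dz":0.001,"twist":0},
  {"dx":0.005,"dy":0.0015,"dz":0.0015,"twist":0},
  {"dx":0.005,"dy":0.0015,"dz":0.0015,"twist":0},
])

```text
t: 2.92
eef_pos: [0.4954, -0.1796, 0.0868]
ee_rot: [-0.171, 1.571, 1.366]
force: [0.4, 0.7, -0.9]
width: 0.0875
```

jog_arm([
  {"dx":0},
  {"dx":0},
  {"dx":0},
  {"dx":0},
  {"dx":0},
  {"dx":0},
  {"dx":0},
  {"dx":0},
  {"dx":0},
  {"dx":0},
  {"dx":0},
  {"dx":0},
], gripper=0.04, newtons=50)

```text
invalid input
```

Run:
```python
from h import *
print(*togo([.496,-.18,.087],88))
s=arm.grab_frame("side")[:,:,::-1]
cv2.imwrite('pics/s3.png',crop(s,340,120,80,95,6))
```

```text
[ 0.4954 -0.1796  0.0868] [-0.0002 -0.0006 -0.0004] twist options [np.float64(0.06), np.float64(-179.94)] q6 -1.6292317153635252 F [ 0.41  0.65 -0.92] w 0.08753390348967166 t 2.9167 tilt [ 0.e+00  1.e-04 -1.e+00] zyaw 88.06
```

View pics/s3.png

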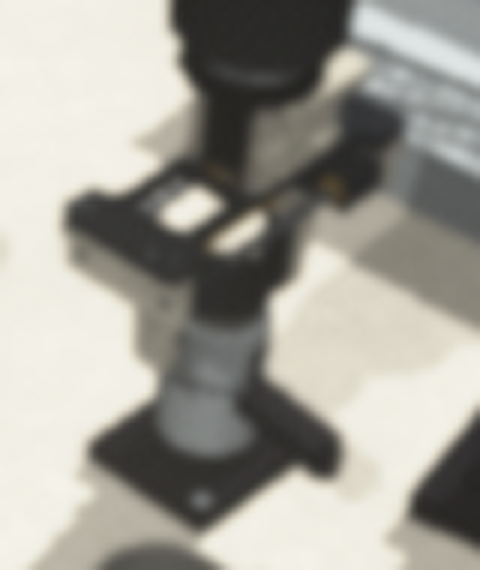

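The row format needs all four keys. Closing now.

jog_arm([
  {"dx":0,"dy":0,"dz":0,"twist":0},
  {"dx":0,"dy":0,"dz":0,"twist":0},
  {"dx":0,"dy":0,"dz":0,"twist":0},
  {"dx":0,"dy":0,"dz":0,"twist":0},
  {"dx":0,"dy":0,"dz":0,"twist":0},
  {"dx":0,"dy":0,"dz":0,"twist":0},
  {"dx":0,"dy":0,"dz":0,"twist":0},
  {"dx":0,"dy":0,"dz":0,"twist":0},
], gripper=0.04, newtons=50)

```text
t: 3.63
eef_pos: [0.4958, -0.18, 0.087]
ee_rot: [-2.36, 1.57, -0.823]
force: [0.7, -2.2, 0.2]
width: 0.0564
```

jog_arm([
  {"dx":-0.003,"dy":0,"dz":0,"twist":0},
  {"dx":-0.01,"dy":0,"dz":0,"twist":0},
  {"dx":-0.02,"dy":0,"dz":0,"twist":0},
  {"dx":-0.035,"dy":0,"dz":0,"twist":0},
  {"dx":-0.05,"dy":0,"dz":0,"twist":0},
  {"dx":-0.065,"dy":0,"dz":0,"twist":0},
  {"dx":-0.08,"dy":0,"dz":0,"twist":0},
  {"dx":-0.09,"dy":0,"dz":0,"twist":0},
  {"dx":-0.095,"dy":0,"dz":0,"twist":0},
  {"dx":-0.095,"dy":0,"dz":0,"twist":0},
  {"dx":-0.095,"dy":0,"dz":0,"twist":0},
])

```text
t: 4.55
eef_pos: [0.4953, -0.1796, 0.1816]
ee_rot: [0.431, 1.57, 1.968]
force: [0.1, 0.2, -5.1]
width: 0.0563
```

Run:
```python
from h import *
print(*togo([.552,.1975,.20],99.9))
s=arm.grab_frame("side")[:,:,::-1];t=arm.grab_frame("top")[:,:,::-1]
cv2.imwrite('pics/s4f.png',s);cv2.imwrite('pics/t4f.png',t)
a=crop(t,310,170,80,90,5);b=crop(s,340,90,80,110,5)
o=np.zeros((550,800,3),np.uint8);o[:450,:400]=a;o[:550,400:800]=b;cv2.imwrite('pics/ts4.png',o)
```

```text
[ 0.4953 -0.1796  0.1816] [-0.0183 -0.0438  0.3788] twist options [np.float64(-11.85), np.float64(168.15)] q6 -1.6291478239538 F [ 0.08  0.22 -5.1 ] w 0.05629752154836749 t 4.55 tilt [-2.e-04  4.e-04 -1.e+00] zyaw 88.05
```

View pics/ts4.png

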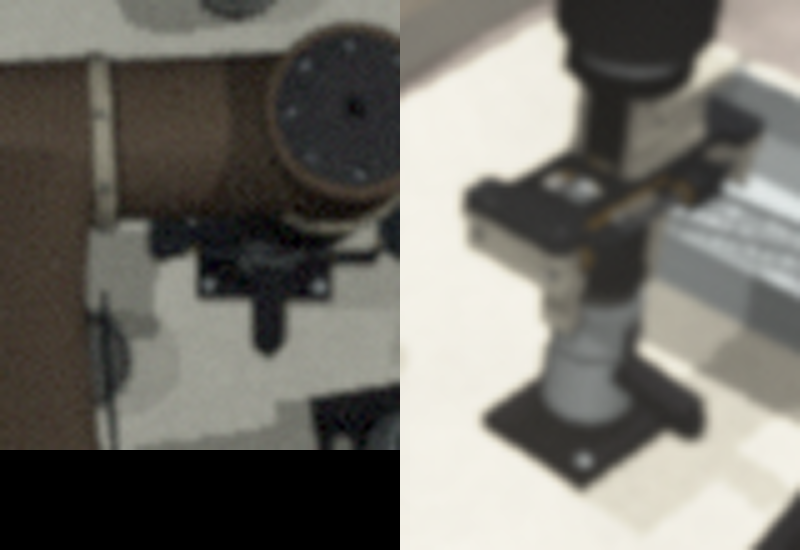

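Mill lifted, upright in the fingers, foot clear (force z -5.1 N). Carry it over the base at this height.

jog_arm([
  {"dx":0,"dy":-0.001,"dz":0.007,"twist":0},
  {"dx":0,"dy":-0.003,"dz":0.022,"twist":-0.7},
  {"dx":0,"dy":-0.005,"dz":0.044,"twist":-1.4},
  {"dx":0,"dy":-0.008,"dz":0.07,"twist":-2.2},
  {"dx":0,"dy":-0.011,"dz":0.097,"twist":-3},
  {"dx":0,"dy":-0.014,"dz":0.124,"twist":-3.9},
  {"dx":0,"dy":-0.018,"dz":0.152,"twist":-4.7},
  {"dx":0,"dy":-0.021,"dz":0.18,"twist":-5.6},
  {"dx":0,"dy":-0.024,"dz":0.208,"twist":-6.5},
  {"dx":0,"dy":-0.027,"dz":0.236,"twist":-7.4},
  {"dx":0,"dy":-0.03,"dz":0.263,"twist":-8.2},
  {"dx":0,"dy":-0.034,"dz":0.29,"twist":-9.1},
  {"dx":0,"dy":-0.037,"dz":0.316,"twist":-9.9},
  {"dx":0,"dy":-0.039,"dz":0.339,"twist":-10.6},
  {"dx":0,"dy":-0.041,"dz":0.358,"twist":-11.2},
  {"dx":0,"dy":-0.043,"dz":0.37,"twist":-11.6},
  {"dx":0,"dy":-0.044,"dz":0.377,"twist":-11.8},
  {"dx":0,"dy":-0.044,"dz":0.379,"twist":-11.8},
  {"dx":0,"dy":-0.044,"dz":0.379,"twist":-11.8},
  {"dx":0,"dy":-0.044,"dz":0.379,"twist":-11.8},
])

```text
t: 6.32
eef_pos: [0.5522, 0.1967, 0.1817]
ee_rot: [2.064, 1.57, -2.477]
force: [-0.1, 0.8, -3.7]
width: 0.0565
```

Run:
```python
from h import *
print(*togo([.552,.1975,.20],99.9))
s=arm.grab_frame("side")[:,:,::-1];t=arm.grab_frame("top")[:,:,::-1]
cv2.imwrite('pics/s5f.png',s);cv2.imwrite('pics/t5f.png',t)
a=crop(t,225,170,80,90,5);b=crop(s,240,130,80,120,5)
o=np.zeros((600,800,3),np.uint8);o[:450,:400]=a;o[:600,400:800]=b;cv2.imwrite('pics/ts5.png',o)
```

```text
[0.5522 0.1967 0.1817] [-0.0183  0.0001  0.0008] twist options [np.float64(-0.08), np.float64(179.92)] q6 -2.075055793476371 F [-0.12  0.82 -3.67] w 0.05652420921344571 t 6.3167 tilt [-6.e-04 -5.e-04 -1.e+00] zyaw 99.82
```

View pics/ts5.png

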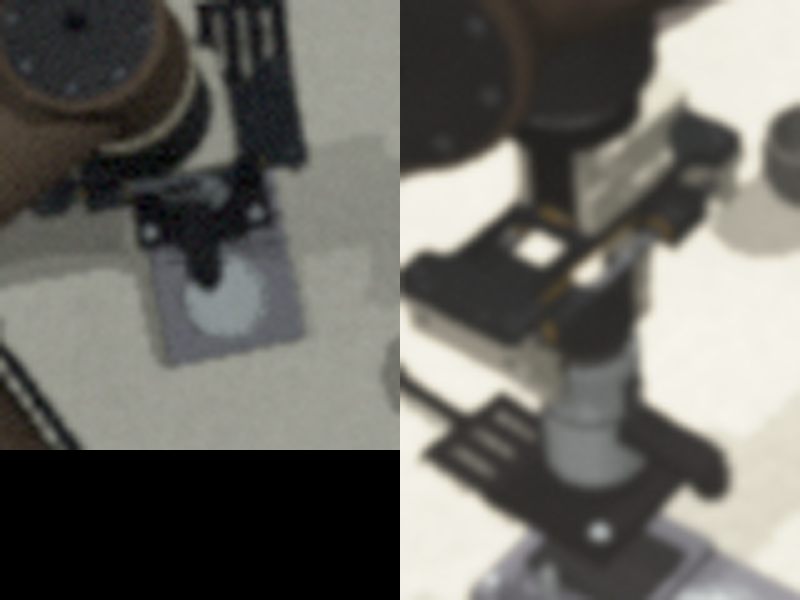

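Run:
```python
from h import *
def cen(img,x,y,r=3):
    g=cv2.cvtColor(img,cv2.COLOR_BGR2GRAY).astype(float)[y-r:y+r+1,x-r:x+r+1]
    w=np.clip(g-(g.min()+.5*(g.max()-g.min())),0,None);yy,xx=np.mgrid[y-r:y+r+1,x-r:x+r+1]
    return np.array([(w*xx).sum()/w.sum(),(w*yy).sum()/w.sum()])
t0=cv2.imread('pics/top0.png');t5=cv2.imread('pics/t5f.png');t4=cv2.imread('pics/t4f.png');s0=cv2.imread('pics/side0.png');s5=cv2.imread('pics/s5f.png')
zf=.0947
def show(n,img,pts,z):
    r=[]
    for p in pts:
        c=cen(img,*p,r=2);r.append(plane(n,*c,z)[:2]*1e3);print(n,p,np.round(c,2),np.round(r[-1],1))
    r=np.array(r)
    if len(r)>1: d=r[0]-r[1];print(' mid',r.mean(0).round(1),'dist',np.hypot(*d).round(1),'heading of normal',np.degrees(np.arctan2(d[1],d[0])).round(2)-90)
    return r
show("top",t0,[(350,229),(371,229)],.0155)
show("top",t4,[(352,227),(374,227)],.0155+.0946)
show("top",t5,[(255,216),(276,212)],.0155+zf)
show("side",s0,[(373,203)],.0155)
show("side",s5,[(280,236)],.0155+zf)
for n in("top","side"):
    print(n,proj(n,[.552,.1975,.1102]))
```

```text
top (350, 229) [349.58 229.33] [ 463.3 -136.4]
top (371, 229) [371.81 229.26] [ 461.4 -225.2]
 mid [ 462.3 -180.8] dist 88.9 heading of normal -1.269999999999996
top (352, 227) [351.45 227.6 ] [ 459.6 -137.2]
top (374, 227) [374.85 227.  ] [ 459.7 -226. ]
 mid [ 459.6 -181.6] dist 88.8 heading of normal 0.01999999999999602
top (255, 216) [254.54 216.04] [513.2 230.5]
top (276, 212) [275.82 212.14] [526.2 149.2]
 mid [519.7 189.9] dist 82.3 heading of normal 9.060000000000002
side (373, 203) [373.17 202.85] [ 463.3 -133.9]
side (280, 236) [279.46 235.93] [512.3 233.7]
top [263.14231209 205.78605476]
side [279.57980129 221.69022964]
```

Run:
```python
from h import *
t=cv2.imread('pics/t5f.png');s=cv2.imread('pics/s5f.png')
a=crop(t,248,198,36,34,13);b=crop(s,256,205,56,50,9)
a=cv2.convertScaleAbs(a,alpha=1.5)
# predicted foot outline for tcp centred, yaw 9.9
for im,n,x0,y0,k in((a,"top",248,198,13),(b,"side",256,205,9)):
  an=np.radians(9.85)
  for x,y,z in((-44,52,14),(-44,-52,14),(-34,44,15),(-34,-44,15),(-91,0,59),(-44,52,0)):
    P=[.5522+(x*np.cos(an)-y*np.sin(an))/1e3,.1967+(x*np.sin(an)+y*np.cos(an))/1e3,z/1e3+.0947];u,v=proj(n,P)
    cv2.circle(im,(int((u-x0+.5)*k),int((v-y0+.5)*k)),2,(0,0,255),-1)
o=np.zeros((450,980,3),np.uint8);o[:442,:468]=a;o[:450,470:470+504]=b;cv2.imwrite('pics/z5.png',cv2.resize(o,None,fx=.8,fy=.8))
```

View pics/z5.png

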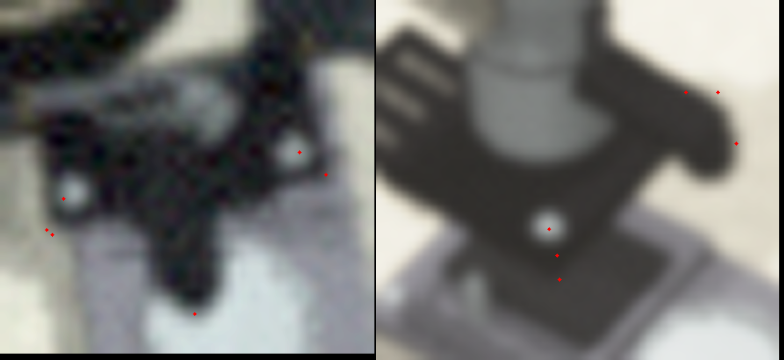

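The overlay of the expected mill pose (red dots) falls on both screws and the spout tip to within about 1 px in both views. Going down to just above the pegs for a second check.

jog_arm([
  {"dx":0.004,"dy":0,"dz":0.0004,"twist":0},
  {"dx":0.011,"dy":0.0005,"dz":0.0008,"twist":0},
  {"dx":0.02,"dy":0.0005,"dz":0.0008,"twist":0},
  {"dx":0.028,"dy":0.0005,"dz":0.0008,"twist":0},
  {"dx":0.034,"dy":0.0005,"dz":0.0008,"twist":0},
  {"dx":0.037,"dy":0.0005,"dz":0.0008,"twist":0},
  {"dx":0.037,"dy":0.0005,"dz":0.0008,"twist":0},
  {"dx":0.037,"dy":0.0005,"dz":0.0008,"twist":0},
])

```text
t: 7.08
eef_pos: [0.5519, 0.1983, 0.1447]
ee_rot: [2.523, 1.57, -2.018]
force: [-0.1, 0.3, -3.5]
width: 0.0563
```

Run:
```python
from h import *
print(*togo([.552,.1975,.12],99.9))
p=arm.get_state()['eef_pos']
s=arm.grab_frame("side")[:,:,::-1];t=arm.grab_frame("top")[:,:,::-1]
cv2.imwrite('pics/s6f.png',s);cv2.imwrite('pics/t6f.png',t)
a=cv2.convertScaleAbs(crop(t,248,196,36,48,12),alpha=1.5);b=crop(s,250,205,80,68,8)
for im,n,x0,y0,k in((a,"top",248,196,12),(b,"side",250,205,8)):
  for (bx,by,an,zz,col,L) in ((p[0],p[1],9.85,p[2]-.087,(0,0,255),((-44,52,14),(-44,-52,14),(-34,44,15),(-34,-44,15),(-91,0,59),(-44,52,0))),(.552,.1975,9.9,0,(0,255,0),((-44,52,24),(-44,-52,24),(44,-52,24),(12,38,50),(-80,0,14),(-113,0,14),(-80,33,14),(-80,-33,14),(-47,0,14),(12,38,24)))):
   an=np.radians(an)
   for x,y,z in L:
    P=[bx+(x*np.cos(an)-y*np.sin(an))/1e3,by+(x*np.sin(an)+y*np.cos(an))/1e3,z/1e3+zz];u,v=proj(n,P)
    cv2.circle(im,(int((u-x0+.5)*k),int((v-y0+.5)*k)),2,col,-1)
o=np.zeros((576,432+640,3),np.uint8);o[:576,:432]=a;o[:544,432:]=b;cv2.imwrite('pics/z6.png',cv2.resize(o,None,fx=.74,fy=.74))
```

```text
[0.5519 0.1983 0.1447] [ 0.0247  0.     -0.0008] twist options [np.float64(-0.03), np.float64(179.97)] q6 -2.076873568124715 F [-0.13  0.33 -3.51] w 0.05631193271360339 t 7.0833 tilt [-2.e-04 -4.e-04 -1.e+00] zyaw 99.87
```

View pics/z6.png

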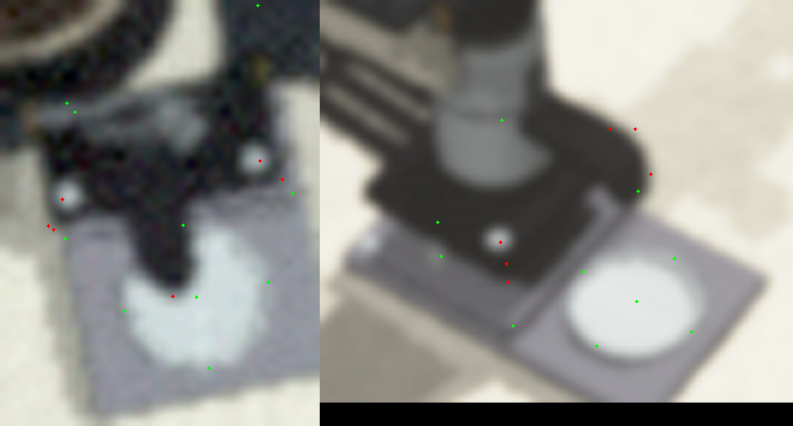

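The mill is 1 mm or less from aligned, so I'll correct by (-0.9, -0.6) mm and ease it down over the peg tapers.

jog_arm([
  {"dx":0,"dy":0.0005,"dz":-0.0003,"twist":0},
  {"dx":0.002,"dy":0.001,"dz":-0.0005,"twist":0},
  {"dx":0.004,"dy":0.001,"dz":-0.0005,"twist":0},
  {"dx":0.006,"dy":0.001,"dz":-0.0005,"twist":0},
  {"dx":0.008,"dy":0.001,"dz":-0.0005,"twist":0},
  {"dx":0.01,"dy":0.001,"dz":-0.0005,"twist":0},
  {"dx":0.012,"dy":0.001,"dz":-0.0005,"twist":0},
  {"dx":0.0135,"dy":0.001,"dz":-0.0005,"twist":0},
  {"dx":0.0135,"dy":0.001,"dz":-0.0005,"twist":0},
  {"dx":0.0135,"dy":0.001,"dz":-0.0005,"twist":0},
])

```text
t: 8.02
eef_pos: [0.5509, 0.1976, 0.1312]
ee_rot: [2.024, 1.571, -2.517]
force: [0.1, -0.1, -4.2]
width: 0.0564
```

Run:
```python
from h import *
print(*togo([.552,.1975,.12],99.9)); print(arm.get_state()['moment'])
```

```text
[0.5509 0.1976 0.1312] [ 0.0112 -0.0011 -0.0002] twist options [np.float64(-0.04), np.float64(179.96)] q6 -2.0769413887471466 F [ 0.1  -0.1  -4.18] w 0.05637442808054235 t 8.0167 tilt [-2.e-04 -2.e-04 -1.e+00] zyaw 99.86
[ 0.03450302 -0.01960549 -0.06530999]
```

jog_arm([
  {"dx":0.001,"dy":0,"dz":0,"twist":0},
  {"dx":0.002,"dy":0,"dz":0,"twist":0},
  {"dx":0.003,"dy":0,"dz":0,"twist":0},
  {"dx":0.004,"dy":0,"dz":0,"twist":0},
  {"dx":0.005,"dy":0,"dz":0,"twist":0},
  {"dx":0.006,"dy":0,"dz":0,"twist":0},
  {"dx":0.007,"dy":0,"dz":0,"twist":0},
  {"dx":0.007,"dy":0,"dz":0,"twist":0},
  {"dx":0.007,"dy":0,"dz":0,"twist":0},
])

```text
t: 8.77
eef_pos: [0.5509, 0.1975, 0.1243]
ee_rot: [2.12, 1.571, -2.421]
force: [0.6, 0.4, -3.8]
width: 0.0562
```

Run:
```python
from h import *
print(*togo([.552,.1975,.12],99.9)); print(arm.get_state()['moment'])
```

```text
[0.5509 0.1975 0.1243] [ 0.0043 -0.0011 -0.0002] twist options [np.float64(-0.04), np.float64(179.96)] q6 -2.076932473478635 F [ 0.58  0.38 -3.78] w 0.056222514338081564 t 8.7667 tilt [-1.e-04 -1.e-04 -1.e+00] zyaw 99.86
[ 0.03154103 -0.03226167  0.00548266]
```

Both pegs are in the holes with no side force. Next comes the pad, pressing in stages.

jog_arm([
  {"dx":0.001,"dy":0,"dz":0,"twist":0},
  {"dx":0.002,"dy":0,"dz":0,"twist":0},
  {"dx":0.003,"dy":0,"dz":0,"twist":0},
  {"dx":0.004,"dy":0,"dz":0,"twist":0},
  {"dx":0.005,"dy":0,"dz":0,"twist":0},
  {"dx":0.006,"dy":0,"dz":0,"twist":0},
  {"dx":0.0065,"dy":0,"dz":0,"twist":0},
  {"dx":0.0065,"dy":0,"dz":0,"twist":0},
  {"dx":0.0065,"dy":0,"dz":0,"twist":0},
])

```text
t: 9.52
eef_pos: [0.5512, 0.1976, 0.1183]
ee_rot: [-1.43, 1.57, 0.313]
force: [0.2, -0.5, -0.2]
width: 0.0565
```

Run:
```python
from h import *
print(*togo([.552,.1975,.1157],99.9)); print(arm.get_state()['moment'])
s=arm.grab_frame("side")[:,:,::-1];t=arm.grab_frame("top")[:,:,::-1]
print(arm.get_state()['force'],arm.get_state()['eef_pos'])
a=cv2.convertScaleAbs(crop(t,235,185,60,62,7),alpha=1.5);b=crop(s,250,190,55,68,7)
o=np.zeros((476,805,3),np.uint8);o[:434,:420]=a;o[:476,420:805]=b;cv2.imwrite('pics/z7.png',o[:,:800])
```

```text
[0.5512 0.1976 0.1183] [ 0.0026 -0.0007 -0.0003] twist options [np.float64(-0.03), np.float64(179.97)] q6 -2.0769311051772683 F [ 0.16 -0.49 -0.22] w 0.05653296218811111 t 9.5167 tilt [ 7.e-04  2.e-04 -1.e+00] zyaw 99.87
[-0.2666212   0.1536827   0.01439037]
[-0.72513194 -0.74650352  0.61458431] [0.55120459 0.19764905 0.11826717]
```

View pics/z7.png

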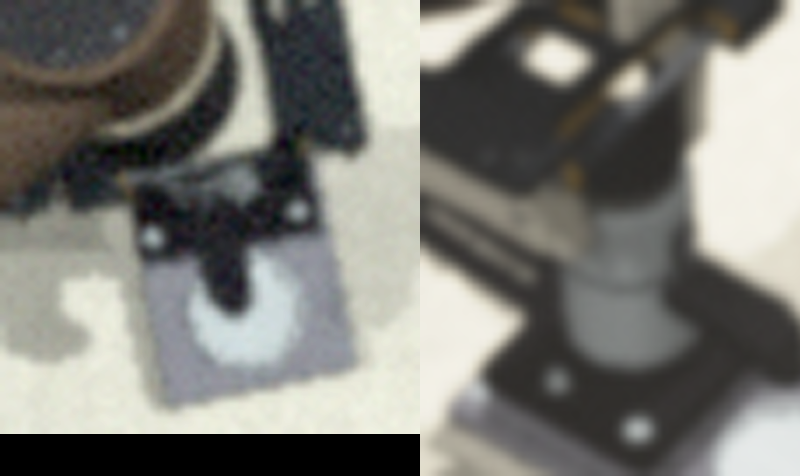

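The mill is seated: the foot covers the mount, the spout is over the catch plate, and a peg shows in the left hole at (557,380). Now press.

jog_arm([
  {"dx":0.0005,"dy":0,"dz":0,"twist":0},
  {"dx":0.001,"dy":0,"dz":0,"twist":0},
  {"dx":0.0015,"dy":0,"dz":0,"twist":0},
  {"dx":0.002,"dy":0,"dz":0,"twist":0},
  {"dx":0.0025,"dy":0,"dz":0,"twist":0},
  {"dx":0.0025,"dy":0,"dz":0,"twist":0},
  {"dx":0.0025,"dy":0,"dz":0,"twist":0},
  {"dx":0.0025,"dy":0,"dz":0,"twist":0},
])

```text
t: 10.28
eef_pos: [0.5515, 0.1977, 0.1163]
ee_rot: [-1.503, 1.569, 0.241]
force: [-0.4, -1.7, 7.3]
width: 0.0563
```

jog_arm([
  {"dx":0,"dy":0,"dz":0,"twist":0},
])

```text
t: 10.37
eef_pos: [0.5515, 0.1977, 0.1163]
ee_rot: [-1.495, 1.569, 0.249]
force: [-1.7, -0.8, 7.8]
width: 0.0563
```

jog_arm([
  {"dx":0,"dy":0,"dz":0,"twist":0},
])

```text
t: 10.45
eef_pos: [0.5515, 0.1977, 0.1163]
ee_rot: [-1.507, 1.569, 0.236]
force: [-0.5, -2.0, 7.3]
width: 0.0564
```

jog_arm([
  {"dx":0,"dy":0,"dz":0,"twist":0},
])

```text
t: 10.53
eef_pos: [0.5515, 0.1977, 0.1163]
ee_rot: [-1.512, 1.569, 0.231]
force: [-0.8, -1.4, 7.4]
width: 0.0564
```

jog_arm([
  {"dx":0.0003,"dy":0,"dz":0,"twist":0},
  {"dx":0.0006,"dy":0,"dz":0,"twist":0},
  {"dx":0.0009,"dy":0,"dz":0,"twist":0},
  {"dx":0.0009,"dy":0,"dz":0,"twist":0},
  {"dx":0.0009,"dy":0,"dz":0,"twist":0},
  {"dx":0.0009,"dy":0,"dz":0,"twist":0},
])

```text
t: 11.03
eef_pos: [0.5516, 0.1977, 0.1157]
ee_rot: [-1.524, 1.569, 0.219]
force: [-2.8, -2.3, 9.4]
width: 0.0566
```

jog_arm([
  {"dx":0,"dy":0,"dz":0,"twist":0},
  {"dx":0,"dy":0,"dz":0,"twist":0},
  {"dx":0,"dy":0,"dz":0,"twist":0},
  {"dx":0,"dy":0,"dz":0,"twist":0},
  {"dx":0,"dy":0,"dz":0,"twist":0},
])

```text
t: 11.45
eef_pos: [0.5516, 0.1977, 0.1157]
ee_rot: [-1.497, 1.569, 0.246]
force: [-2.3, -2.5, 9.9]
width: 0.0563
```

Run:
```python
from h import *
print(*togo([.552,.1975,.1157],99.9)); print(arm.get_state()['moment'])
s=arm.grab_frame("side")[:,:,::-1];f=[arm.get_state()['force']];t=arm.grab_frame("top")[:,:,::-1];f.append(arm.get_state()['force']);print(f)
a=cv2.convertScaleAbs(crop(t,235,185,60,62,7),alpha=1.5);b=crop(s,250,190,55,68,7)
o=np.zeros((476,805,3),np.uint8);o[:434,:420]=a;o[:476,420:805]=b;cv2.imwrite('pics/z8.png',o[:,:800])
```

```text
[0.5516 0.1977 0.1157] [ 0.     -0.0003 -0.0003] twist options [np.float64(-0.01), np.float64(179.99)] q6 -2.0769667837778862 F [-2.26 -2.54  9.88] w 0.05629429386876111 t 11.45 tilt [ 1.8e-03  4.0e-04 -1.0e+00] zyaw 99.89
[-0.68403127  0.7024108  -0.00789011]
[array([-1.92913535, -1.22232537,  9.64876463]), array([-2.04905609, -1.88508889,  9.30151497])]
```

View pics/z8.png

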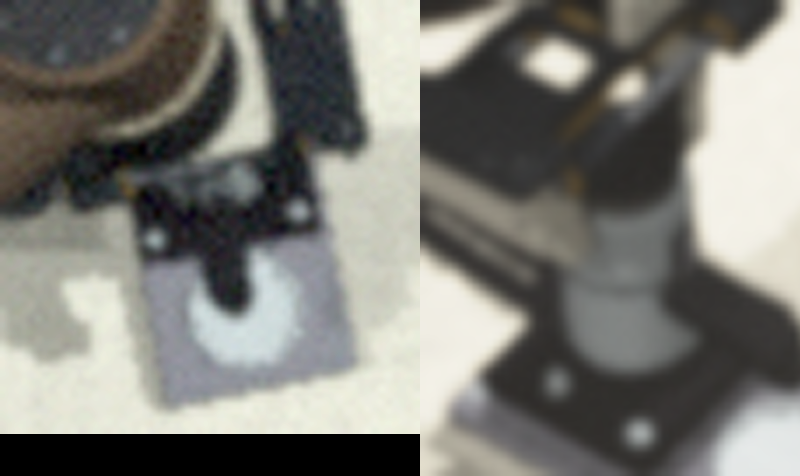

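Run:
```python
from station import arm
print(arm.job_done()); s=arm.get_state();print(s['t'],s['force'],s['eef_pos'],s['width'])
```

```text
the job is handed in; nothing more can be done
None
the job is handed in; nothing more can be done
```

I picked up the smaller mill, carried it to the base and lowered it over both pegs. I pressed it onto the pad and handed the job in at about t = 11.6 s, still gripping and pushing. No verdict was reported.

**Push:** the last three force readings were 9.9, 9.6 and 9.3 N downwards. The gripper was 4.3 mm below where the foot should meet the pad, which fits the weight plus a push of about 10 N.

**Seating:** the last pictures show the foot square on the mount, the spout over the catch plate and a peg in the left hole. The right hole is out of view, but nothing resisted as the foot went down. The gripper stood within 0.5 mm of the base centre I measured, and tilt was about 0.002 rad. I measured the base itself only to about 1 to 2 mm.

**Checks that disagreed:**
- **Base position:** in the side view the pad put the base 4 to 7 mm off. I went with the top view and the catch plate, which agreed with each other to about 1 mm.
- **Screw spacing:** the mill's screws measured 82 mm apart once in the top view, against 89 mm in the earlier ones. I took that as blur.
- **Grip width:** the fingers closed to 56.4 mm on the 58 mm housing, and I saw no slip.
- **Side force:** about 3 N of side force built up under the push, probably rub on the pegs.

I did not re-measure the other things on the shelf. The pictures show no contact with any of them.

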